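Find the worn isolation mount and flag it

ROBOT

A 6-joint arm with a two-finger parallel gripper is mounted at the origin on the work surface. World frame = base frame: x ahead of the robot, y to its left, z up, the work surface at z = 0. Lengths are in m, angles in rad, forces in N, time in s.
With the tool pointing down it reaches from about 0.35 to 0.975 m from the base axis. Payload 17.4 kg.
Tool frame: the origin (TCP) lies on the centre line of the jaws, within the pads' length; the fingertips stand 14 mm ahead of it and the grasp point (between the pads) lies 5 mm behind it; z points along the fingers, y is the direction in which the jaws open and shut (so a half turn about z gives the same grasp; the last joint's range is limited). The gripper opens to 85 mm and grips with 20 to 120 N. Pads are 22 mm wide; open, the fingers measure 114 mm over their backs; the gripper's body (76 mm by 85 mm) begins 54 mm behind the grasp point. The pads swing forward as they close: fully open they stand 13 mm farther back than shut.
Start: joints at [1.066, 0.116, 1.442, -0, 1.584, -0.038], TCP at [0.304, 0.603, 0.245] pointing down, gripper open.
Joint ranges: [-2.83, 2.83], [-0.83, 2.19], [0.07, 2.5], [-1.14, 4.28], [0.01, 3], [-2.97, 2.97]. Speed limits (rad/s): [1.89, 1.89, 2.22, 3.14, 3.14, 3.14].

INTERFACE

Orientations are given as a unit quaternion [x, y, z, w].
In Python, from plant import sense, capture, order gives the robot as it stands.
- The arm moves only by the shell command python3 -m inch 'ROWS'. ROWS is JSON, a list of rows, each an object of numbers: "x", "y", "z": the shift along the tool's x, y, z in mm; "ax", "ay", "az": the turn, a rotation vector about the tool's x, y, z in degrees; "grip": the opening, from 0 (shut) to 1 (fully open). In form: [{"x": .., "y": .., "z": .., "ax": .., "ay": .., "az": .., "grip": ..}, ...]. A call has 1 to 8 rows; each row is the pose to reach, as a shift and turn from the pose commanded when the call began, along the tool's axes at that moment; what a row does not reach only later rows make up. A row lasts 1/8 s, in which the tool goes at most 62.5 mm and 10.7 degrees, less where a joint would pass 70% of its speed; a pose out of reach is approached as far as the arm can. A call with a gripper value outside its range is refused whole. The fingers move at their own pace and stop on an object; the grip force is fixed at half the most. Time passes only in rows, so rows that repeat a pose let the fingers close. It gives the time, the measured TCP pose, the force and the opening at its end, in the units of the state.
- sense(): the state, without advancing time (a new reading comes with each control period).
- capture(name): name is "side" or "top" or "wrist"; returns a dict with "pixels" (480x640x3 uint8, red, green, blue), "z_map" (480x640 float32, m along the optical axis (not along the pixel's ray), 0 where there is no reading), "fx", "fy", "cx", "cy" (pixels), "rvec" (rotation vector, rad) and "tvec" (3), from world to camera coordinates, as OpenCV has them; the wrist camera has in their place "hand_eye" (4x4, takes a point from camera to tool coordinates, whose origin is the TCP and whose axes are the flange's). Camera axes: x right, y down, z forward; pixel columns grow to the right and rows downward; lengths in m; the calibration is good to about 2 mm. A picture is of the moment at which its call begins: read the wrist's pose just before it.
- order.sign_off(): hands the job in, once; it reports no verdict.
The state is a dict: "time": time; "joint_positions": joint angles; "joint_vel": joint speeds; "effort": joint torques, N m; "position": TCP position; "tool_rot": TCP orientation; "contact_force": force on the tool from outside, world axes, zero at the start; "ft_torque": the same for the moment, N m; "opening": finger opening in m.
Only numpy, scipy, OpenCV 4.12 (cv2) and the standard library are available. Lean on these libraries where they do the work, as an engineer would, in place of code of your own. Each camera call takes 0.05 s, during which the arm holds its last target.

TASK

One of the three microscope isolation mounts on the dark plate has gone soft. Press down well on each black pad in turn, going along the row from the yellow end, to feel which is the softest; then push that mount's orange tag fully down, and leave the other two tags up. Use the fingertips only: pick nothing up, and leave the objectives and the other loose things where they stand.

Things in the scene. Friction and masses are not known exactly. Their poses are not given: they have to be found in the camera images.
- plate: dark steel plate fixed on the bench, 250 x 430 x 12 mm. Its frame lies on the bench: x away from the robot, y along the row towards the end painted yellow; it spans x -115..135, y -215..215 mm. On it three identical-looking mounts, at y = +130 (bay 1, yellow end), 0 (bay 2), -130 mm (bay 3), each a black pad on a coil spring in a grey cup (54 mm wide, rim 44 mm up) with an orange tag on its robot side
- bay1_pad (a point): centre of the top face of bay 1's pad when not pressed: black disc 50 mm wide, 72 mm above the bench. It moves straight down only, 14 mm at most, and springs back. The three springs differ: pressed 8 mm down, the softest pushes back with about 3 N, the others with two to three times as much (stiffest bottoms at 14 N)
- bay1_tag (a point): centre of the top face of bay 1's tag when fully up: orange tab 22 x 28 mm (plate x, y), top 52 mm above the bench, 62 mm from the pad's centre towards the robot (plate -x). It is pushed straight down, 12 mm until it stops, against 3 N of friction, and stays where it is left; at the start it may be 0 to 2 mm down
- bay2_pad (a point): centre of the top face of bay 2's pad when not pressed: black disc 50 mm wide, 72 mm above the bench. It moves straight down only, 14 mm at most, and springs back. The three springs differ: pressed 8 mm down, the softest pushes back with about 3 N, the others with two to three times as much (stiffest bottoms at 14 N)
- bay2_tag (a point): centre of the top face of bay 2's tag when fully up: orange tab 22 x 28 mm (plate x, y), top 52 mm above the bench, 62 mm from the pad's centre towards the robot (plate -x). It is pushed straight down, 12 mm until it stops, against 3 N of friction, and stays where it is left; at the start it may be 0 to 2 mm down
- bay3_pad (a point): centre of the top face of bay 3's pad when not pressed: black disc 50 mm wide, 72 mm above the bench. It moves straight down only, 14 mm at most, and springs back. The three springs differ: pressed 8 mm down, the softest pushes back with about 3 N, the others with two to three times as much (stiffest bottoms at 14 N)
- bay3_tag (a point): centre of the top face of bay 3's tag when fully up: orange tab 22 x 28 mm (plate x, y), top 52 mm above the bench, 62 mm from the pad's centre towards the robot (plate -x). It is pushed straight down, 12 mm until it stops, against 3 N of friction, and stays where it is left; at the start it may be 0 to 2 mm down
- pad_p (a joint): how far the pad of mount p is pressed down (m): 0 up, 0.014 bottomed. The mounts are put in different bays at every start, so which bay mount p stands in is not known beforehand
- tag_p (a joint): how far the tag of that same mount p is pushed down (m): 0 up, 0.012 fully down
- pad_q (a joint): how far the pad of mount q is pressed down (m): 0 up, 0.014 bottomed. The mounts are put in different bays at every start, so which bay mount q stands in is not known beforehand
- tag_q (a joint): how far the tag of that same mount q is pushed down (m): 0 up, 0.012 fully down
- pad_r (a joint): how far the pad of mount r is pressed down (m): 0 up, 0.014 bottomed. The mounts are put in different bays at every start, so which bay mount r stands in is not known beforehand
- tag_r (a joint): how far the tag of that same mount r is pushed down (m): 0 up, 0.012 fully down
- objective_red: loose microscope objective standing on the plate, steel, 29 mm wide and 46 mm tall, red band; origin at the centre of its underside; to be left alone
- objective_blue: the same with a blue band; origin at the centre of its underside; to be left alone
- eyepiece: loose black eyepiece standing on the bench beyond the plate, 38 mm wide, 52 mm tall; origin at the centre of its underside; to be left alone
- slide_box: loose closed blue slide box beyond the plate, 85 x 100 x 34 mm, white label; origin at the centre of its underside; to be left alone
- dish: loose shallow glass dish at the end of the plate away from the yellow, 90 mm wide, 16 mm tall; origin at the centre of its underside; to be left alone
- oil_bottle: small loose amber bottle beyond the yellow end, 32 mm wide, 62 mm tall, black cap; origin at the centre of its underside; to be left alone
- screwdriver: loose screwdriver lying beyond the yellow end, 160 mm long; origin near its middle, on the underside; to be left alone

How it is judged:
By the outcome, as a careful person would: the job done as asked, in the order asked, and still so for the second after the job is handed in, with the robot touching nothing.
It also fails if it takes over 48 s, if anything falls off the work surface, if the arm or the gripper's body presses on something with over 40 N, if the wrist force passes 120 N, or if a joint passes its speed limit or range.

## Working session

There is one attempt and no reset: what is moved stays moved. The work goes in short steps, Python scripts to look and compute and a shell command to move; the robot and the scene stay as the last step left them, time stands still between calls to the robot, and variables do not carry over. Pictures are saved under pics/ and viewed, and the job is handed in when it is done.

```bash
ls; mkdir -p pics; cat > h.py <<'E'
import numpy as np, cv2
from plant import sense, capture, order
def save(n,f):
    c=capture(n); cv2.imwrite('pics/'+f,c['pixels'][:,:,::-1]); np.savez('pics/'+f+'.npz',**c); return c
def world(c,u,v,z=None):
    R,_=cv2.Rodrigues(np.array(c['rvec'])); t=np.array(c['tvec']).ravel()
    d=c['z_map'][v,u] if z is None else z
    p=np.array([(u-c['cx'])/c['fx']*d,(v-c['cy'])/c['fy']*d,d]); return R.T@(p-t)
E
python3 - <<'E'
from h import *
s=sense(); print(s)
save('top','t0.png');save('side','s0.png')
E
```

```text
pics
{'time': 0.0, 'joint_positions': array([ 1.06618672e+00,  1.16484842e-01,  1.44225000e+00, -3.30608183e-06,
        1.58396152e+00, -3.78027173e-02]), 'joint_vel': array([ 7.12138302e-04, -1.59111906e-04,  7.43693702e-05, -7.34178117e-04,
       -6.87885070e-04,  2.12039942e-03]), 'effort': array([ 1.03681032e-03, -7.31980133e+01, -6.32472110e+01, -1.43717563e-05,
        6.51431998e-03,  1.05857578e-05]), 'position': array([0.30370872, 0.60263743, 0.2445724 ]), 'tool_rot': array([ 2.31290001e-01,  9.72884695e-01, -5.32125103e-04, -1.46245555e-04]), 'contact_force': array([-0.98748135, -0.38652799,  0.27880071]), 'ft_torque': array([ 0.00845888, -0.02765595,  0.04054179]), 'opening': 0.08531315561132709}
```

View pics/t0.png

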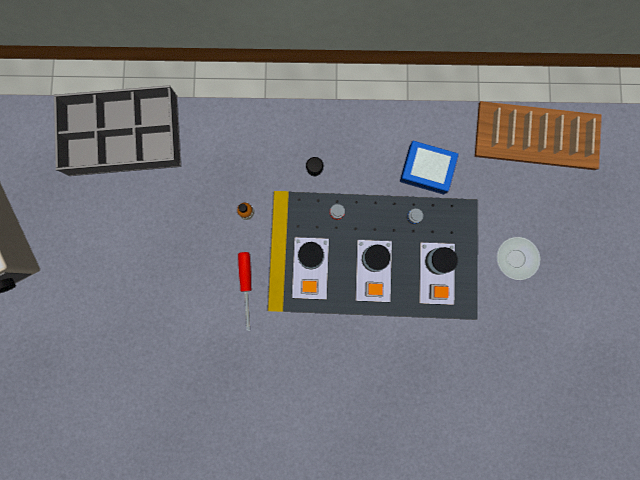

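View pics/s0.png

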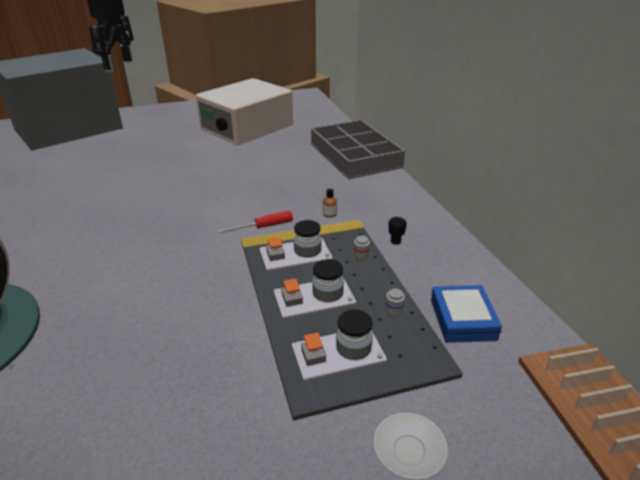

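The top view shows three pads at about (311,255), (376,258) and (441,260). The orange tags are at (310,287), (375,289) and (440,293), and the yellow end is on the left. The side view shows the same row from its far end. Next I'll segment both views.

```bash
cat > m.py <<'E'
from h import *
def cloud(c):
    R,_=cv2.Rodrigues(np.array(c['rvec'])); t=np.array(c['tvec']).ravel()
    v,u=np.mgrid[:480,:640]; d=c['z_map']
    P=np.stack([(u-c['cx'])/c['fx']*d,(v-c['cy'])/c['fy']*d,d],-1)
    return (P-t)@R, d>0
def blobs(c):
    W,ok=cloud(c); hsv=cv2.cvtColor(c['pixels'],cv2.COLOR_RGB2HSV)
    org=ok&(hsv[...,0]>5)&(hsv[...,0]<22)&(hsv[...,1]>180)&(hsv[...,2]>120)&(W[...,2]>.03)&(W[...,2]<.075)
    blk=ok&(hsv[...,2]<70)&(W[...,2]>.062)&(W[...,2]<.085)
    out=[]
    for nm,m in(('org',org),('blk',blk)):
        n,l,st,ce=cv2.connectedComponentsWithStats(m.astype(np.uint8))
        for i in range(1,n):
            if st[i,4]<40: continue
            p=W[l==i]; 
            zt=np.median(p[:,2]); q=p[abs(p[:,2]-zt)<.006]
            mid=(q.min(0)+q.max(0))/2
            (cx,cy),(w,h),a=cv2.minAreaRect((q[:,:2]*1000).astype(np.float32))
            print(nm,ce[i].round(0),st[i,4],'med z %.4f'%zt,'mean',q.mean(0).round(4),'rect',round(cx,1),round(cy,1),round(w,1),round(h,1),round(a,1))
if __name__=='__main__':
    for f in('t0','s0'):
        print(f); blobs(np.load(f'pics/{f}.png.npz'))
E
python3 m.py
```

```text
t0
org [245. 211.] 61 med z 0.0410 mean [0.6915 0.1648 0.0408] rect 693.8 166.2 20.2 25.8 44.2
org [309. 286.] 143 med z 0.0511 mean [0.5415 0.0333 0.051 ] rect 541.6 33.3 19.6 23.6 0.8
org [375. 289.] 142 med z 0.0508 mean [ 0.5374 -0.0966  0.0508] rect 537.4 -97.4 19.6 25.8 0.7
org [441. 292.] 140 med z 0.0510 mean [ 0.534  -0.2261  0.0511] rect 534.0 -226.3 25.5 20.2 85.1
blk [  3. 229.] 53 med z 0.0721 mean [0.6443 0.6288 0.0725] rect 643.1 628.5 26.7 3.2 27.5
blk [311. 254.] 485 med z 0.0723 mean [0.6026 0.0309 0.0724] rect 603.1 30.2 46.9 46.4 0.9
blk [377. 257.] 493 med z 0.0724 mean [ 0.5992 -0.0979  0.0724] rect 599.0 -97.8 46.6 46.8 0.7
blk [444. 260.] 522 med z 0.0724 mean [ 0.5955 -0.2279  0.0724] rect 595.3 -227.9 48.8 47.5 49.5
blk [  7. 281.] 173 med z 0.0718 mean [0.5421 0.6144 0.0722] rect 542.1 612.9 16.2 43.8 40.4
s0
org [274. 243.] 42 med z 0.0488 mean [0.5382 0.0244 0.0487] rect 538.9 26.2 16.1 26.6 2.2
org [291. 286.] 74 med z 0.0485 mean [ 0.5356 -0.1028  0.0485] rect 535.3 -101.3 25.0 18.0 87.0
org [313. 342.] 94 med z 0.0490 mean [ 0.5322 -0.2315  0.0488] rect 532.4 -230.5 26.7 18.1 87.1
blk [272.  49.] 104 med z 0.0741 mean [0.8468 1.336  0.0739] rect 846.2 1333.4 131.6 25.1 27.9
blk [ 64. 114.] 866 med z 0.0736 mean [0.119  0.7964 0.0736] rect 76.9 814.2 163.6 333.0 72.8
blk [215. 115.] 266 med z 0.0737 mean [0.523  0.6525 0.0736] rect 513.8 661.0 19.7 144.9 28.8
blk [307. 228.] 347 med z 0.0699 mean [0.6007 0.0236 0.0695] rect 601.5 26.4 46.4 44.6 11.8
blk [328. 269.] 514 med z 0.0701 mean [ 0.5974 -0.1052  0.0698] rect 599.0 -104.1 46.3 50.9 88.7
blk [355. 323.] 783 med z 0.0703 mean [ 0.5941 -0.2335  0.0701] rect 595.3 -230.9 49.6 49.1 77.2
```

```bash
cat > g.py <<'E'
from h import *
from scipy.spatial.transform import Rotation as Ro
P={'p1':(.602,.029),'p2':(.5985,-.1005),'p3':(.595,-.230),'t1':(.5405,.031),'t2':(.537,-.099),'t3':(.5335,-.2285)}
ex=np.array([-1,.027,0]);ex/=np.linalg.norm(ex); ez=np.array([0,0,-1.]);ey=np.cross(ez,ex)
T=Ro.from_matrix(np.stack([ex,ey,ez],1))
def to(n,z):
    s=sense(); r=Ro.from_quat(s['tool_rot'])
    d=r.inv().apply(np.array([*P[n],z])-s['position'])*1000
    print(n,'xyz mm',d.round(1),'rotvec deg',np.degrees((r.inv()*T).as_rotvec()).round(2),'t',s['time'],'pos',s['position'].round(4),'F',s['contact_force'].round(2),'op',s['opening'])
E
python3 -c "
from g import *;print(ey);to('p1',.115)"
```

```text
[0.02699016 0.9996357  0.        ]
p1 xyz mm [-524.6 -377.9  130. ] rotvec deg [-6.00e-02 -1.00e-02 -2.52e+01] t 0.1 pos [0.3037 0.6027 0.2446] F [-0.4   1.17  0.11] op 0.08535915539780513
```

```bash
python3 -m inch '[{"x":-60,"y":-40,"z":0,"az":-10,"grip":0},{"x":-110,"y":-78,"z":0,"az":-20,"grip":0},{"x":-155,"y":-112,"z":0,"az":-25.2,"grip":0},{"x":-205,"y":-148,"z":10,"az":-25.2,"grip":0},{"x":-255,"y":-184,"z":20,"az":-25.2,"grip":0},{"x":-305,"y":-220,"z":30,"az":-25.2,"grip":0},{"x":-355,"y":-256,"z":40,"az":-25.2,"grip":0},{"x":-405,"y":-292,"z":50,"az":-25.2,"grip":0}]'
python3 -c "
from g import *;to('p1',.115)"
```

```text
p1 xyz mm [-524.6 -377.9  130. ] rotvec deg [-6.00e-02 -1.00e-02 -2.52e+01] t 0.1 pos [0.3037 0.6027 0.2446] F [-0.4   1.17  0.11] op 0.08535915539780513$[0]: bad value
```

```bash
python3 -m inch '[{"x":-50,"y":-36,"z":0,"ax":0,"ay":0,"az":-10,"grip":0},{"x":-100,"y":-72,"z":0,"ax":0,"ay":0,"az":-20,"grip":0},{"x":-150,"y":-108,"z":0,"ax":0,"ay":0,"az":-25.2,"grip":0},{"x":-200,"y":-144,"z":10,"ax":0,"ay":0,"az":-25.2,"grip":0},{"x":-250,"y":-180,"z":20,"ax":0,"ay":0,"az":-25.2,"grip":0},{"x":-300,"y":-216,"z":30,"ax":0,"ay":0,"az":-25.2,"grip":0},{"x":-350,"y":-252,"z":40,"ax":0,"ay":0,"az":-25.2,"grip":0},{"x":-400,"y":-288,"z":50,"ax":0,"ay":0,"az":-25.2,"grip":0}]'
python3 -c "
from g import *;to('p1',.115)"
```

```text
time: 1.1
position: [0.5319, 0.1636, 0.1949]
tool_rot: [0.013, 1.0, 0.0, 0.0]
contact_force: [1.5, 0.8, 0.5]
opening: 0.0004
p1 xyz mm [ -73.7 -132.7   79.9] rotvec deg [0. 0. 0.] t 1.1 pos [0.5319 0.1636 0.1949] F [1.54 0.84 0.47] op 0.00038294309466839504
```

```bash
python3 -m inch '[{"x":-30,"y":-50,"z":10,"ax":0,"ay":0,"az":0,"grip":0},{"x":-60,"y":-100,"z":30,"ax":0,"ay":0,"az":0,"grip":0},{"x":-73.7,"y":-132.7,"z":50,"ax":0,"ay":0,"az":0,"grip":0},{"x":-73.7,"y":-132.7,"z":79.9,"ax":0,"ay":0,"az":0,"grip":0},{"x":-73.7,"y":-132.7,"z":79.9,"ax":0,"ay":0,"az":0,"grip":0}]'
python3 - <<'E'
from g import *
to('p1',.115); save('wrist','w1.png'); save('side','s1.png'); print(sense()['joint_positions'])
E
```

```text
time: 1.72
position: [0.6003, 0.0306, 0.113]
tool_rot: [0.014, 1.0, -0.0, -0.002]
contact_force: [-0.5, -0.7, 0.4]
opening: -0.0003
p1 xyz mm [-1.7 -1.6 -2. ] rotvec deg [-0.01 -0.25 -0.04] t 1.725 pos [0.6003 0.0306 0.113 ] F [-0.47 -0.68  0.36] op -0.00027493795899727753
[ 9.54118310e-03  2.35093266e-02  1.75117372e+00  4.53689780e-05
  1.36675876e+00 -1.53466118e+00]
```

View pics/w1.png

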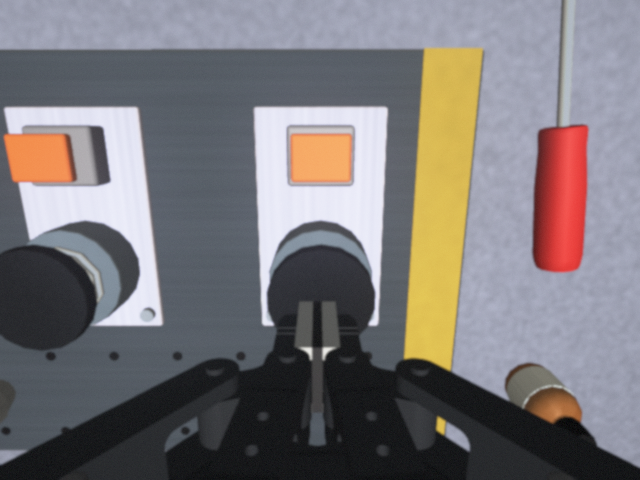

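View pics/s1.png

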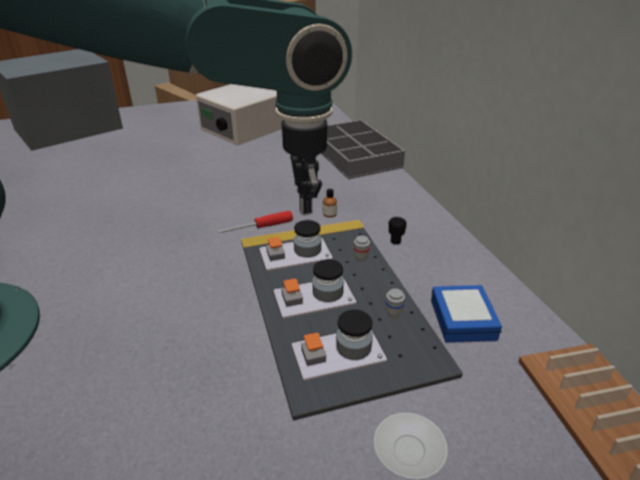

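The wrist view shows the closed fingers over pad 1, which is centred near (320,290), with tag 1 at (321,158). The side view agrees. Next I'll cross-check those positions with the wrist depth.

```bash
python3 - <<'E'
from g import *
s=sense(); to('p1',.115)
c=np.load('pics/w1.png.npz'); print(sorted(c.files))
d=c['z_map']; v,u=np.mgrid[:480,:640]
X=np.stack([(u-c['cx'])/c['fx']*d,(v-c['cy'])/c['fy']*d,d,np.ones_like(d)],-1)@c['hand_eye'].T
# pose at the capture: last reading ~ this one
W=Ro.from_quat([0.0135,1,0,-.002]).apply(X[...,:3].reshape(-1,3)).reshape(480,640,3)+np.array([.6003,.0306,.113])
hsv=cv2.cvtColor(c['pixels'],cv2.COLOR_RGB2HSV)
for a,b in((290,352),(0,75)):
    m=(hsv[...,0]<22)&(hsv[...,1]>150)&(v>125)&(v<190)&(u>=a)&(u<b)&(d>0); p=W[m]
    print('tag',m.sum(),np.median(p,0).round(4),np.ptp(p,0).round(3))
for px in((290,280),(345,280),(20,300),(60,290)): print(px,W[px[1],px[0]].round(4))
m=(W[...,2]>.065)&(W[...,2]<.08)&(hsv[...,2]<80)&(v>230)&(d>0)
for a,b in((262,380),(0,100)):
    k=m&(u>=a)&(u<b)&(v<340);q=W[k]
    print('pad',k.sum(),q.min(0).round(4),q.max(0).round(4),q.mean(0).round(4))
E
```

```text
p1 xyz mm [-0.5 -2.2  1.2] rotvec deg [0.   0.01 0.02] t 1.825 pos [0.6015 0.0313 0.1162] F [ 0.38 -0.37  0.4 ] op -4.8832497598209134e-05
['cx', 'cy', 'fx', 'fy', 'hand_eye', 'pixels', 'z_map']
tag 302 [0.5326 0.027  0.0507] [0.02  0.026 0.003]
tag 2801 [ 0.5374 -0.0957  0.0505] [0.021 0.029 0.005]
(290, 280) [0.5923 0.0185 0.072 ]
(345, 280) [0.5934 0.0428 0.0709]
(20, 300) [ 0.5983 -0.1024  0.0727]
(60, 290) [ 0.5944 -0.0842  0.0718]
pad 5929 [0.5782 0.0083 0.065 ] [0.6192 0.0555 0.0744] [0.5947 0.0325 0.0719]
pad 7790 [ 0.5749 -0.1164  0.065 ] [ 0.6195 -0.0728  0.0743] [ 0.597  -0.0925  0.0717]
```

```bash
python3 -m inch '[{"x":0,"y":0,"z":15,"ax":0,"ay":0,"az":0,"grip":0},{"x":0,"y":0,"z":26,"ax":0,"ay":0,"az":0,"grip":0},{"x":0,"y":0,"z":26,"ax":0,"ay":0,"az":0,"grip":0},{"x":0,"y":0,"z":26,"ax":0,"ay":0,"az":0,"grip":0}]'
python3 -m inch '[{"x":0,"y":0,"z":4,"ax":0,"ay":0,"az":0,"grip":0},{"x":0,"y":0,"z":8,"ax":0,"ay":0,"az":0,"grip":0},{"x":0,"y":0,"z":8,"ax":0,"ay":0,"az":0,"grip":0},{"x":0,"y":0,"z":8,"ax":0,"ay":0,"az":0,"grip":0}]'
python3 -m inch '[{"x":0,"y":0,"z":4,"ax":0,"ay":0,"az":0,"grip":0},{"x":0,"y":0,"z":4,"ax":0,"ay":0,"az":0,"grip":0},{"x":0,"y":0,"z":4,"ax":0,"ay":0,"az":0,"grip":0}]'
```

```text
time: 2.33
position: [0.6016, 0.031, 0.0896]
tool_rot: [0.013, 1.0, -0.0, 0.0]
contact_force: [0.7, 0.5, -0.1]
opening: -0.0002
time: 2.82
position: [0.6015, 0.0309, 0.0815]
tool_rot: [0.013, 1.0, -0.0, 0.0]
contact_force: [0.5, 0.2, 1.6]
opening: -0.0003
time: 3.2
position: [0.6015, 0.031, 0.0775]
tool_rot: [0.013, 1.0, 0.0, 0.0]
contact_force: [-0.2, 0.4, 3.3]
opening: 0.0001
```

```bash
python3 -m inch '[{"x":0,"y":0,"z":4,"ax":0,"ay":0,"az":0,"grip":0},{"x":0,"y":0,"z":4,"ax":0,"ay":0,"az":0,"grip":0},{"x":0,"y":0,"z":4,"ax":0,"ay":0,"az":0,"grip":0}]'
cat > f.py <<'E'
from g import *
F=[]
for i in range(8): F.append(sense()['contact_force'][2]); capture('side')
F.append(sense()['contact_force'][2])
s=sense();print(s['position'].round(4),'Fz',np.round(F,2),'mean',np.mean(F),s['time'])
E
python3 f.py; python3 -c "
from h import *; save('side','s2.png')"
```

```text
time: 3.58
position: [0.6016, 0.0309, 0.0735]
tool_rot: [0.014, 1.0, -0.0, 0.0]
contact_force: [0.7, -0.6, 3.3]
opening: 0.0002
[0.6015 0.0309 0.0735] Fz [3.29 4.86 4.57 3.58 2.7  4.28 3.99 4.35 4.69] mean 4.034274812098395 3.975
```

View pics/s2.png

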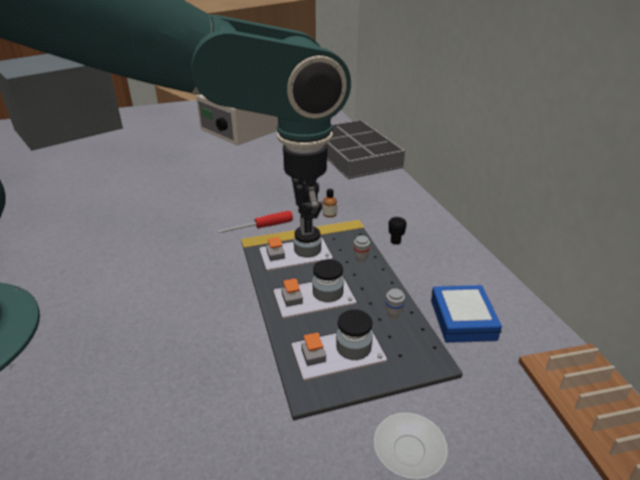

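The side view shows the tip at (307,235) and pad 1 pressed well down. The force is about 4 N at 12 mm, which fits the soft spring. I'll now lift and go to pad 2.

```bash
python3 -m inch '[{"x":0,"y":0,"z":-15,"ax":0,"ay":0,"az":0,"grip":0},{"x":0,"y":0,"z":-40,"ax":0,"ay":0,"az":0,"grip":0},{"x":0,"y":-40,"z":-40,"ax":0,"ay":0,"az":0,"grip":0},{"x":0,"y":-85,"z":-40,"ax":0,"ay":0,"az":0,"grip":0},{"x":-0.5,"y":-130,"z":-40,"ax":0,"ay":0,"az":0,"grip":0},{"x":-0.5,"y":-130,"z":-40,"ax":0,"ay":0,"az":0,"grip":0},{"x":-0.5,"y":-130,"z":-26,"ax":0,"ay":0,"az":0,"grip":0},{"x":-0.5,"y":-130,"z":-16,"ax":0,"ay":0,"az":0,"grip":0}]'
python3 f.py;python3 -c "
from g import *;to('p2',.0775)"
```

```text
time: 5.03
position: [0.5981, -0.098, 0.0881]
tool_rot: [0.013, 1.0, 0.0, -0.001]
contact_force: [0.2, -0.2, 0.2]
opening: 0.0003
[ 0.5987 -0.0989  0.0898] Fz [ 0.25 -1.78 -0.81 -0.44  0.59  0.05 -0.19  0.01  0.46] mean -0.2070752169366302 5.425
p2 xyz mm [ 0.1 -1.6 12.3] rotvec deg [-0.01  0.03  0.01] t 5.425 pos [ 0.5987 -0.0989  0.0898] F [-0.34  0.58  0.46] op 6.0187332959905346e-05
```

```bash
python3 -m inch '[{"x":0,"y":0,"z":6,"ax":0,"ay":0,"az":0,"grip":0},{"x":0,"y":0,"z":12,"ax":0,"ay":0,"az":0,"grip":0},{"x":0,"y":0,"z":12,"ax":0,"ay":0,"az":0,"grip":0}]'; python3 f.py
python3 -m inch '[{"x":0,"y":0,"z":4,"ax":0,"ay":0,"az":0,"grip":0},{"x":0,"y":0,"z":4,"ax":0,"ay":0,"az":0,"grip":0},{"x":0,"y":0,"z":4,"ax":0,"ay":0,"az":0,"grip":0}]'; python3 f.py
```

```text
time: 5.8
position: [0.5989, -0.0991, 0.0776]
tool_rot: [0.014, 1.0, -0.0, 0.001]
contact_force: [-0.5, 0.2, 9.0]
opening: 0.0
[ 0.5989 -0.0991  0.078 ] Fz [9.02 9.91 8.99 9.24 8.56 8.13 8.05 8.61 8.56] mean 8.785601681834489 6.2
time: 6.58
position: [0.599, -0.0991, 0.0743]
tool_rot: [0.014, 1.0, -0.0, 0.001]
contact_force: [-1.8, 0.1, 10.8]
opening: 0.0
[ 0.599  -0.0991  0.0744] Fz [10.78 10.57 10.63 11.86 11.98 10.94 12.29 11.15 10.53] mean 11.191409214919782 6.975
```

Pad 2 is much stiffer, at 11.2 N. On to pad 3.

```bash
python3 -m inch '[{"x":0,"y":0,"z":-15,"ax":0,"ay":0,"az":0,"grip":0},{"x":0,"y":0,"z":-40,"ax":0,"ay":0,"az":0,"grip":0},{"x":0,"y":-40,"z":-40,"ax":0,"ay":0,"az":0,"grip":0},{"x":0,"y":-85,"z":-40,"ax":0,"ay":0,"az":0,"grip":0},{"x":0,"y":-131,"z":-40,"ax":0,"ay":0,"az":0,"grip":0},{"x":0,"y":-131,"z":-40,"ax":0,"ay":0,"az":0,"grip":0},{"x":0,"y":-131,"z":-26,"ax":0,"ay":0,"az":0,"grip":0},{"x":0,"y":-131,"z":-16,"ax":0,"ay":0,"az":0,"grip":0}]'
python3 f.py;python3 -c "
from g import *;to('p3',.0775)"
```

```text
time: 7.98
position: [0.5946, -0.2289, 0.0878]
tool_rot: [0.013, 1.0, 0.0, -0.001]
contact_force: [0.1, 0.5, -0.2]
opening: -0.0
[ 0.5952 -0.2299  0.0899] Fz [-0.24 -1.57  0.    0.15 -0.65 -0.63  0.45 -0.09 -0.06] mean -0.2934946818370926 8.375
p3 xyz mm [ 0.2 -0.1 12.4] rotvec deg [-0.01  0.04  0.02] t 8.375 pos [ 0.5952 -0.2299  0.0899] F [-0.43  0.46 -0.06] op -0.0002542199825728904
```

```bash
python3 -m inch '[{"x":0,"y":0,"z":6,"ax":0,"ay":0,"az":0,"grip":0},{"x":0,"y":0,"z":12,"ax":0,"ay":0,"az":0,"grip":0},{"x":0,"y":0,"z":12,"ax":0,"ay":0,"az":0,"grip":0}]'; python3 f.py
python3 -m inch '[{"x":0,"y":0,"z":4,"ax":0,"ay":0,"az":0,"grip":0},{"x":0,"y":0,"z":4,"ax":0,"ay":0,"az":0,"grip":0},{"x":0,"y":0,"z":4,"ax":0,"ay":0,"az":0,"grip":0}]'; python3 f.py
```

```text
time: 8.75
position: [0.5953, -0.2301, 0.0774]
tool_rot: [0.014, 1.0, -0.0, 0.0]
contact_force: [1.6, -0.3, 5.5]
opening: -0.0002
[ 0.5953 -0.2301  0.0778] Fz [5.54 6.98 5.95 5.4  5.9  6.06 6.05 6.01 5.34] mean 5.913550245107935 9.15
time: 9.52
position: [0.5953, -0.2301, 0.074]
tool_rot: [0.013, 1.0, -0.0, 0.001]
contact_force: [1.7, 0.1, 8.2]
opening: 0.0001
[ 0.5953 -0.2301  0.0741] Fz [8.16 8.79 8.3  7.96 8.13 7.42 7.85 8.49 8.31] mean 8.15599722614062 9.925
```

At 12 mm down, pad 1 pushes back with about 4.0 N, pad 2 with 11.2 N and pad 3 with 8.2 N. Bay 1 is clearly the softest, so I'll go to tag 1.

```bash
python3 -m inch '[{"x":0,"y":0,"z":-20,"ax":0,"ay":0,"az":0,"grip":0},{"x":0,"y":0,"z":-50,"ax":0,"ay":0,"az":0,"grip":0},{"x":15,"y":50,"z":-50,"ax":0,"ay":0,"az":0,"grip":0},{"x":30,"y":105,"z":-50,"ax":0,"ay":0,"az":0,"grip":0},{"x":45,"y":160,"z":-50,"ax":0,"ay":0,"az":0,"grip":0},{"x":60,"y":215,"z":-50,"ax":0,"ay":0,"az":0,"grip":0},{"x":61,"y":259,"z":-50,"ax":0,"ay":0,"az":0,"grip":0},{"x":61,"y":259,"z":-50,"ax":0,"ay":0,"az":0,"grip":0}]'
python3 f.py;python3 -c "
from g import *;to('t1',.068); save('wrist','w2.png')"
```

```text
time: 10.92
position: [0.5406, 0.0329, 0.1243]
tool_rot: [0.012, 1.0, 0.0, 0.0]
contact_force: [-0.5, -1.1, 0.3]
opening: 0.0004
[0.541  0.0298 0.1234] Fz [ 0.34  0.88  0.61 -0.01  0.14  0.08  0.05 -0.37 -0.19] mean 0.16912600162951275 11.325
t1 xyz mm [ 0.5  1.2 55.4] rotvec deg [-0.   -0.01 -0.07] t 11.325 pos [0.541  0.0298 0.1234] F [-0.37 -0.39 -0.19] op -0.00012582423553454228
```

View pics/w2.png

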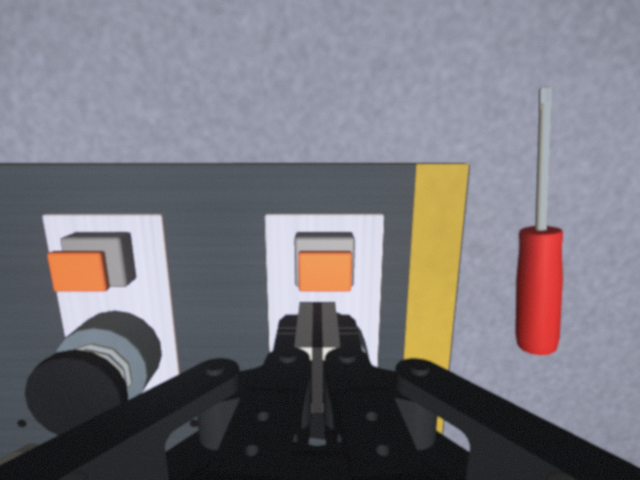

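The wrist view shows tag 1 clear of the fingertips, at (325,271), so I'll measure it before pressing.

```bash
python3 - <<'E'
from g import *
s=sense(); c=np.load('pics/w2.png.npz')
d=c['z_map']; v,u=np.mgrid[:480,:640]
X=(np.stack([(u-c['cx'])/c['fx']*d,(v-c['cy'])/c['fy']*d,d,np.ones_like(d)],-1)@c['hand_eye'].T)[...,:3]
W=Ro.from_quat(s['tool_rot']).apply(X.reshape(-1,3)).reshape(480,640,3)+s['position']
hsv=cv2.cvtColor(c['pixels'],cv2.COLOR_RGB2HSV)
o=(hsv[...,0]>4)&(hsv[...,0]<22)&(hsv[...,1]>150)&(v>230)&(v<310)&(d>0)
for a,b in((40,110),(290,360)):
    p=W[o&(u>a)&(u<b)]; print(len(p),p.min(0).round(4),p.max(0).round(4),np.median(p,0).round(4))
t=X[330:345,310:326].reshape(-1,3); print('finger px tool coords',np.median(X[305:312,312:322].reshape(-1,3),0))
E
```

```text
2024 [ 0.5264 -0.1101  0.0476] [ 0.5477 -0.082   0.0531] [ 0.5365 -0.0954  0.0504]
1911 [0.5299 0.0203 0.0476] [0.5509 0.0469 0.0525] [0.54   0.0336 0.0507]
finger px tool coords [ 0.0107592  -0.00056732  0.00397984]
```

```bash
python3 -m inch '[{"x":1,"y":2,"z":20,"ax":0,"ay":0,"az":0,"grip":0},{"x":1,"y":2,"z":45,"ax":0,"ay":0,"az":0,"grip":0},{"x":1,"y":2,"z":54,"ax":0,"ay":0,"az":0,"grip":0},{"x":1,"y":2,"z":54,"ax":0,"ay":0,"az":0,"grip":0},{"x":1,"y":2,"z":58,"ax":0,"ay":0,"az":0,"grip":0},{"x":1,"y":2,"z":62,"ax":0,"ay":0,"az":0,"grip":0},{"x":1,"y":2,"z":62,"ax":0,"ay":0,"az":0,"grip":0}]'
python3 -m inch '[{"x":0,"y":0,"z":3,"ax":0,"ay":0,"az":0,"grip":0},{"x":0,"y":0,"z":6,"ax":0,"ay":0,"az":0,"grip":0},{"x":0,"y":0,"z":6,"ax":0,"ay":0,"az":0,"grip":0}]';
python3 f.py
```

```text
time: 12.25
position: [0.5401, 0.0326, 0.0615]
tool_rot: [0.013, 1.0, 0.0, 0.0]
contact_force: [0.5, -0.3, 0.1]
opening: -0.0002
time: 12.62
position: [0.5399, 0.0326, 0.0551]
tool_rot: [0.013, 1.0, -0.0, -0.0]
contact_force: [-0.1, 0.3, 0.0]
opening: -0.0
[0.54   0.0326 0.0554] Fz [ 0.03 -0.41  0.54  0.2   0.21 -0.15 -0.57  1.2   0.33] mean 0.15519673058654837 13.025
```

```bash
python3 -m inch '[{"x":0,"y":0,"z":1.5,"ax":0,"ay":0,"az":0,"grip":0},{"x":0,"y":0,"z":1.5,"ax":0,"ay":0,"az":0,"grip":0}]';python3 -m inch '[{"x":0,"y":0,"z":1,"ax":0,"ay":0,"az":0,"grip":0},{"x":0,"y":0,"z":1,"ax":0,"ay":0,"az":0,"grip":0}]';
python3 f.py; python3 -c "
from h import *; save('side','s3.png')"
```

```text
time: 13.28
position: [0.5401, 0.0326, 0.054]
tool_rot: [0.014, 1.0, -0.0, 0.0]
contact_force: [-0.5, -0.3, 2.1]
opening: -0.0
time: 13.52
position: [0.54, 0.0326, 0.0537]
tool_rot: [0.013, 1.0, -0.0, 0.0]
contact_force: [-7.0, 0.7, 12.3]
opening: -0.0003
[0.54   0.0326 0.0537] Fz [12.35 13.49 11.99 13.59 12.62 12.44 13.37 12.64 12.25] mean 12.747878678949613 13.925
```

View pics/s3.png

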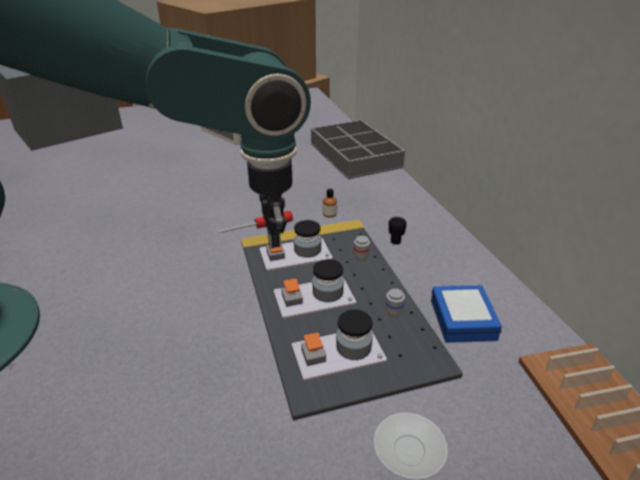

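The force rose to 12.7 N with the tip stopped at z ≈ 39.7 mm, and a fully down tag top would be at 40 mm. So it has reached a firm stop. I'll retract and look.

```bash
python3 -m inch '[{"x":0,"y":0,"z":-15,"ax":0,"ay":0,"az":0,"grip":0},{"x":0,"y":0,"z":-60,"ax":0,"ay":0,"az":0,"grip":0},{"x":0,"y":0,"z":-110,"ax":0,"ay":0,"az":0,"grip":0},{"x":40,"y":0,"z":-150,"ax":0,"ay":0,"az":0,"grip":0},{"x":90,"y":0,"z":-170,"ax":0,"ay":0,"az":0,"grip":0},{"x":110,"y":0,"z":-170,"ax":0,"ay":0,"az":0,"grip":0},{"x":110,"y":0,"z":-170,"ax":0,"ay":0,"az":0,"grip":0},{"x":110,"y":0,"z":-170,"ax":0,"ay":0,"az":0,"grip":0}]'
python3 - <<'E'
from m import *
s=sense();print(s['time'],s['position'],s['contact_force'])
for n in('top','side'):
    print(n); blobs(save(n,n[0]+'4.png'))
save('wrist','w4.png')
E
```

```text
time: 14.98
position: [0.4305, 0.0356, 0.223]
tool_rot: [0.014, 1.0, 0.0, 0.0]
contact_force: [-0.2, -0.6, 0.3]
opening: -0.0
14.975 [0.43054281 0.03556205 0.22304961] [-0.19913013 -0.60880225  0.25585937]
top
org [245. 211.] 67 med z 0.0415 mean [0.6911 0.1646 0.0412] rect 692.8 165.8 21.8 27.3 46.2
org [309. 286.] 142 med z 0.0404 mean [0.5415 0.0335 0.0404] rect 541.6 33.4 19.8 24.0 0.7
org [375. 289.] 141 med z 0.0508 mean [ 0.5375 -0.0966  0.0507] rect 537.4 -96.5 19.6 24.0 0.6
org [441. 292.] 141 med z 0.0506 mean [ 0.5339 -0.2262  0.0506] rect 533.8 -226.3 24.5 20.8 85.9
blk [311. 254.] 486 med z 0.0721 mean [0.6026 0.0309 0.0722] rect 603.1 30.1 46.9 46.5 0.5
blk [377. 257.] 492 med z 0.0724 mean [ 0.5992 -0.0977  0.0723] rect 599.0 -97.7 46.7 45.9 0.7
blk [444. 260.] 520 med z 0.0726 mean [ 0.5955 -0.2279  0.0725] rect 596.1 -228.3 47.1 48.2 30.6
blk [  7. 281.] 176 med z 0.0722 mean [0.5414 0.6142 0.0728] rect 542.2 613.0 16.9 41.0 28.5
side
org [314. 344.] 52 med z 0.0487 mean [ 0.5322 -0.2366  0.0488] rect 532.1 -231.6 24.1 17.9 88.0
blk [ 64. 114.] 879 med z 0.0737 mean [0.1192 0.7965 0.0738] rect 80.3 813.2 163.5 329.2 74.5
blk [219. 117.] 195 med z 0.0733 mean [0.5314 0.6358 0.0733] rect 525.6 639.9 20.0 103.0 27.4
blk [307. 228.] 343 med z 0.0698 mean [0.6006 0.0234 0.0695] rect 601.9 27.5 47.0 44.5 71.9
blk [328. 269.] 508 med z 0.0701 mean [ 0.5974 -0.1053  0.0698] rect 598.2 -102.6 45.9 48.8 77.6
blk [355. 323.] 775 med z 0.0703 mean [ 0.5941 -0.2336  0.0701] rect 594.8 -231.1 49.5 49.6 22.8
```

View pics/s4.png

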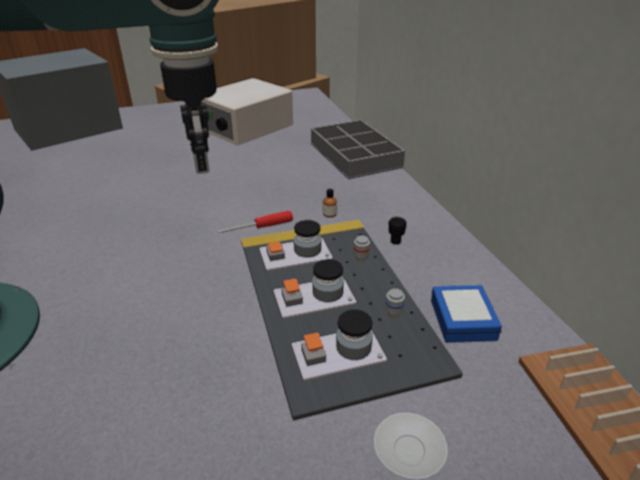

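View pics/w4.png

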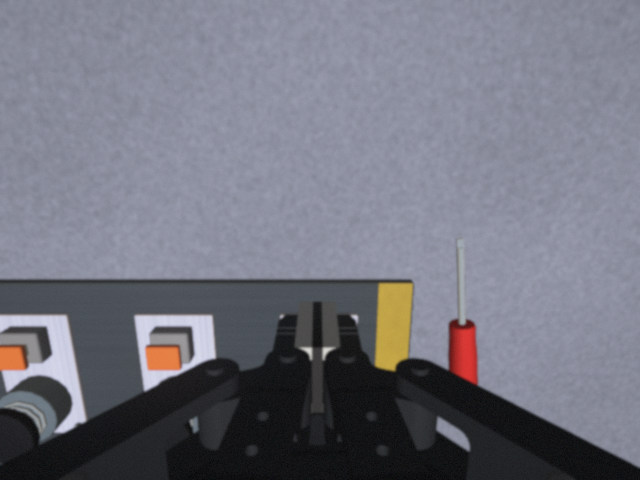

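The top camera shows tag 1's top at 40.4 mm. Tags 2 and 3 are still at about 50.7 mm, all pads are back at 72 mm, and the loose items stand where they were. The side view shows tag 1 flush at (275,250). Handing in.

```bash
python3 -c "
from plant import order; print(order.sign_off())"
```

```text
the job is handed in; nothing more can be done
None
```

Bay 1, at the yellow end, is the soft mount. Its orange tag is now pushed fully down, and I've handed the job in at about 15 s of the 48 s allowed.

| Bay | Force at about 12 mm down | Tag top before | Tag top after |
|---|---|---|---|
| 1 (yellow end) | about 4.0 N | 51.1 mm | 40.4 mm (fully down is 40) |
| 2 | about 11.2 N | 50.8 mm | 50.8 mm |
| 3 | about 8.2 N | 51.0 mm | 50.6 mm |

- **Pressing:** I pressed the pads in the order bay 1, 2, 3 with the fingers shut.
- **Tag stop:** Bay 1's tag came to a firm stop, with the force rising to about 12.7 N and the fingertips at about 39.7 mm.
- **Last check:** All three pads sprang back to about 72 mm. By eye the loose things stand where they were, and the gripper is clear of everything.
- **Disagreements:**
  - The side camera reads about 2 mm lower than the top camera, which is within the stated calibration. After the press it only measured bay 3's tag, so the after-heights come from the top camera.
  - The force read about zero partway through the tag's travel, where I expected up to 3 N of friction.
  - About 7 N of sideways force showed in the single reading at the tag's stop. I don't know the cause of either.

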